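Nest a connector set and cap the large shell

TASK

Stand each of the four loose steel connector parts upright in the blue nest whose pocket has the same outline, all the way down on the pocket's floor. Once the large round shell is in its nest, close it with the black dust cap, plug down in the bore and disc flat on the rim. Set the parts down, do not drop them.

Things in the scene. Friction and masses are not known exactly. Their poses are not given: they have to be found in the camera images.
- large_shell: Large round connector shell, steel: a plain cup of 46 mm outside diameter and 46 mm height, open at the top, with a bore of 34 mm diameter and 40 mm depth. Standing upright and loose on the bench at the start, at any yaw. Origin: centre of the underside; z up along its axis.
- small_shell: Small round connector shell, steel cylinder of 30 mm diameter and 46 mm height, with a shallow dark recess in its top. Standing upright and loose on the bench at the start, at any yaw. Origin: centre of the underside; z up along its axis.
- flange_receptacle: Receptacle with a square flange, steel: flange 38 x 38 mm, 10 mm thick, at the bottom; on it a round barrel of 28 mm diameter up to 46 mm height, to grip it by. x and y along the flange's sides. Standing upright and loose on the bench at the start, at any yaw. Origin: centre of the underside; z up along its axis.
- oblong_shell: Oblong connector shell, steel block 52 mm (along its x) by 24 mm (along its y), 46 mm high, with two rows of contacts on its top. Standing upright and loose on the bench at the start, at any yaw. Origin: centre of the underside; z up along its axis.
- dust_cap: Black plastic dust cap for the large shell, 42 mm high: a plug of 24 mm diameter from 0 to 12 mm, a disc of 44 mm diameter from 12 to 18 mm, and on top a knob of 18 mm diameter from 18 to 42 mm, to grip it by. It stands on its plug, loose on the bench; on the shell the plug is inside the bore and the disc rests on the shell's rim, the cap's origin then 34 mm above the shell's. Origin: centre of the plug's underside; z up.
- nest_large_round: Blue plastic block 82 x 82 x 22 mm, fixed to the bench, with one open pocket in the middle of its top: a large round one of 56 mm diameter, for the large round shell. The pocket is 16 mm deep, its floor 6 mm above the bench. Origin: centre of the underside, on the pocket's axis; z up; x and y along the block's sides.
- nest_small_round: Blue plastic block 82 x 82 x 22 mm, fixed to the bench, with one open pocket in the middle of its top: a small round one of 40 mm diameter, for the small round shell. The pocket is 16 mm deep, its floor 6 mm above the bench. Origin: centre of the underside, on the pocket's axis; z up; x and y along the block's sides.
- nest_square: Blue plastic block 82 x 82 x 22 mm, fixed to the bench, with one open pocket in the middle of its top: a square one of 48 x 48 mm, for the square-flanged receptacle. The pocket is 16 mm deep, its floor 6 mm above the bench. Origin: centre of the underside, on the pocket's axis; z up; x and y along the block's sides, as are the pocket's.
- nest_oblong: Blue plastic block 82 x 82 x 22 mm, fixed to the bench, with one open pocket in the middle of its top: an oblong one, 62 mm along x by 34 mm along y, for the oblong shell. The pocket is 16 mm deep, its floor 6 mm above the bench. Origin: centre of the underside, on the pocket's axis; z up; x and y along the block's sides, as are the pocket's.
Mind the look-alikes: they are no part of the job. What is shaped like the flange_receptacle but pink is not meant. What is shaped like the nest_small_round but turquoise is not meant.

How it is judged:
By the outcome, as a careful person would: the job done as asked, in the order asked, and still so for the second after the job is handed in, with the robot touching nothing.
It also fails if it takes over 115 s, if anything falls off the work surface, if the arm or the gripper's body presses on something with over 40 N, if the wrist force passes 120 N, or if a joint passes its speed limit or range.

ROBOT

A 6-joint arm with a two-finger parallel gripper is mounted at the origin on the work surface. World frame = base frame: x ahead of the robot, y to its left, z up, the work surface at z = 0. Lengths are in mm, angles in degrees, forces in N, time in s.
With the tool pointing down it reaches from about 275 to 750 mm from the base axis. Payload 10.2 kg.
Tool frame: the origin (TCP) lies at the very end of the fingers, on their centre line; the grasp point (between the pads) lies 19 mm behind it; z points along the fingers, y is the line along which they close (so a half turn about z gives the same grasp; the last joint's range is limited). The gripper opens to 85 mm and grips with 20 to 120 N. Pads are 22 mm wide; open, the fingers measure 114 mm over their backs; the gripper's body (76 mm by 85 mm) begins 54 mm behind the grasp point. The pads swing forward as they close: fully open they stand 13 mm farther back than shut.
Start: joints at [-12.8, 17.928, 85.812, -0, 76.261, -12.8], TCP at [525.006, -0.013, 231.294] pointing down, gripper open.
Joint ranges: [-168.41, 168.41], [-55.51, 124.54], [10.69, 146.95], [-70.63, 250.63], [1, 178], [-165.06, 165.06]. Speed limits (degrees/s): [136.94, 136.94, 172.46, 180, 180, 180].

INTERFACE

Orientations are given as [roll, pitch, yaw] about the fixed x, y, z axes, in that order (R = Rz(yaw) Ry(pitch) Rx(roll)).
In Python, from workcell import ctrl gives the robot as it stands. The module is installed in compiled form; this text tells all that it offers.
- The arm moves only by the shell command python3 -m crank 'ROWS' [OPENING] [FORCE]. ROWS is JSON, a list of rows, each a list of 6 numbers: the shift along the tool's x, y, z as a fraction of full scale, then the turn, a rotation vector about the tool's x, y, z as a fraction of full scale. A call has 1 to 12 rows; each row is the pose to reach, as a shift and turn from the pose commanded when the call began, along the tool's axes at that moment, turning the shorter way round; what a row does not reach only later rows make up. Full scale, the value 1, is 600 mm for a shift and pi rad for a turn. A row lasts 1/12 s, in which the tool goes at most 41.7 mm and 7.16 degrees, less where a joint would pass 70% of its speed; a pose out of reach is approached as far as the arm can. A call with a number of a shift or a turn outside -1 to 1 is refused whole. A call with a gripper value outside its range is refused whole. OPENING is the opening, from -1 (shut) to 1 (fully open), so that 0 is half open, set as the call begins (- or left out, the last holds). The fingers move at their own pace and stop on an object; FORCE is the grip in N (left out, the last holds). Time passes only in rows, so rows that repeat a pose let the fingers close. It gives the time, the measured TCP pose, the force, the opening and the grip force at its end, in the units of the state.
- ctrl.get_state(): the state, without advancing time (a new reading comes with each control period).
- ctrl.snapshot(name): name is "scene" or "side" or "wrist"; returns a dict with "color" (400x640x3 uint8, red, green, blue), "mtx" (3x3 intrinsics, pixels), "k1" (the pictures are not rectified: a ray, as slopes to the right and down, at radius r is drawn at 1 + k1 r^2 times it, then the intrinsics apply), "position" and "attitude" of the camera in the world. Camera axes: x right, y down, z forward; pixel columns grow to the right and rows downward; lengths in mm; the calibration is good to about 2 mm. A picture is of the moment at which its call begins. There is no depth.
- ctrl.hand_in(): hands the job in; it is judged then, once.
Trained networks look in a picture, given as the dict that the camera call returned (one of the last four; its "shot" number tells which), for a name from the list of things; names that differ only in an ending like _2 or _b are one class to them, and where a whole thing is asked for, a point or a joint stands for the part that bears it (a point fixed in the world has none). Each returns a list of dicts, best first, with "score" (0 to 1); they miss things now and then, are a little off and sometimes report something else, mostly with a low value. They report only what shows in the picture. A call takes as long as a camera call. They do not tell look-alikes from the thing itself.
- ctrl.trace(picture, name): "region" (400x640 bool, what is visible of it) and "bbox" ([left, top, width, height] in pixels, round what is visible of it).
The state is a dict: "t": time; "joint_positions": joint angles; "dq": joint speeds; "joint_torque": joint torques, N m; "ee_pos": TCP position; "eef_rot": TCP orientation; "ft_force": force on the tool from outside, world axes, zero at the start; "ft_torque": the same for the moment, N m; "width": opening from 0.0 (shut) to 1.0 (fully open); "grip_force": force on a finger pad.
Only numpy, scipy, OpenCV 4.12 (cv2) and the standard library are available. Lean on these libraries where they do the work, as an engineer would, in place of code of your own. Each camera call takes 0.05 s, during which the arm holds its last target. There are 200 camera calls.

## Working session

There is one attempt and no reset: what is moved stays moved. The work goes in short steps, Python scripts to look and compute and a shell command to move; the robot and the scene stay as the last step left them, time stands still between calls to the robot, and variables do not carry over. Pictures are saved under pics/ and viewed, at most 14 in all, crops included, and the job is handed in when it is done.

```bash
mkdir -p pics
cat > h.py <<'E'
import numpy as np, cv2, json
from scipy.spatial.transform import Rotation as R
from workcell import ctrl
def att(s):
    a=np.array(s["attitude"],float)
    return a if a.shape==(3,3) else R.from_euler('xyz',a,degrees=True).as_matrix()
def ray(s,uv):
    K=np.array(s["mtx"]);d=(np.array(uv,float)-K[:2,2])/[K[0,0],K[1,1]]
    rd=np.hypot(*d);r=rd
    for _ in range(30): r=rd/(1+s["k1"]*r*r)
    d=d*(r/rd if rd>0 else 1)
    return att(s)@np.array([d[0],d[1],1])
def onz(s,uv,z):
    p=np.array(s["position"],float);v=ray(s,uv);return p+v*(z-p[2])/v[2]
def proj(s,P):
    c=att(s).T@(np.array(P,float)-np.array(s["position"]));d=c[:2]/c[2];d=d*(1+s["k1"]*(d@d));K=np.array(s["mtx"])
    return K[:2,:2]@d+K[:2,2]
def save(s,n): cv2.imwrite(f"pics/{n}.png",cv2.cvtColor(s["color"],cv2.COLOR_RGB2BGR))
E
python3 - <<'E'
from h import *
for c in ("scene","wrist"):
    s=ctrl.snapshot(c);save(s,c+"0");print(c,s["attitude"],s["position"],s["mtx"],s["k1"])
    for n in "large_shell small_shell flange_receptacle oblong_shell dust_cap nest_large_round nest_small_round nest_square nest_oblong".split():
        for d in ctrl.trace(s,n)[:4]: print(n,round(d["score"],2),d["bbox"],int(d["region"].sum()))
print(ctrl.get_state())
E
```

```text
scene [-142.4272588    -0.83752733  121.11482877] [1085.52862076  301.56438942  863.77860628] [[441.68664947   0.         317.96008402]
 [  0.         441.68664947 197.56086326]
 [  0.           0.           1.        ]] -0.037694962953715265
large_shell 0.88 [260.8, 130.4, 19.5, 25.3] 357
small_shell 0.62 [270.0, 214.8, 14.3, 20.7] 212
flange_receptacle 0.85 [412.8, 276.7, 23.7, 23.9] 396
flange_receptacle 0.72 [453.3, 290.8, 23.7, 25.9] 374
oblong_shell 0.75 [377.2, 193.9, 23.3, 19.3] 421
dust_cap 0.69 [223.3, 123.3, 9.2, 10.8] 153
nest_large_round 0.57 [424.3, 212.0, 48.4, 43.8] 1259
nest_small_round 0.73 [150.1, 154.4, 43.5, 33.1] 1056
nest_small_round 0.72 [198.1, 170.1, 49.0, 33.2] 1171
nest_square 0.9 [331.9, 230.3, 45.6, 50.2] 1394
nest_oblong 0.77 [285.6, 153.1, 46.9, 41.3] 1014
wrist [ 1.62865815e+02 -6.04036535e-02  5.14463236e-03] [524.72040893  75.54602774 375.0273882 ] [[283.24813044   0.         319.48968958]
 [  0.         283.24813044 200.26160702]
 [  0.           0.           1.        ]] -0.00772953174421442
large_shell 0.97 [235.8, 298.8, 36.8, 44.7] 1267
small_s
[... 323 characters left out ...]
.1, 66.8] 3742
{'t': 1.0, 'joint_positions': array([-1.27976323e+01,  1.79273824e+01,  8.58117031e+01,  8.20880229e-04,
        7.62619674e+01, -1.28007542e+01]), 'dq': array([ 0.1683305 ,  0.02384389, -0.01146677,  0.0102313 , -0.11103284,
        0.01295361]), 'joint_torque': array([-1.74810648e-04, -4.12172163e+01, -2.59901440e+01, -1.72618447e-04,
        4.59544826e-04, -7.84700262e-06]), 'ee_pos': array([5.25002045e+02, 1.15824047e-02, 2.31299571e+02]), 'eef_rot': array([-1.79999150e+02, -1.01086576e-03,  9.00029269e+01]), 'ft_force': array([ 0.26165112, -0.01294115, -0.08669279]), 'ft_torque': array([0.04049914, 0.00906769, 0.08321082]), 'grip_force': 0.0, 'width': 0.9981852744732354}
```

View pics/scene0.png

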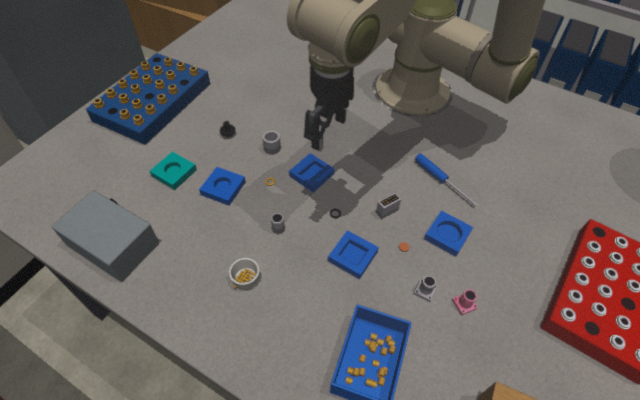

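View pics/wrist0.png

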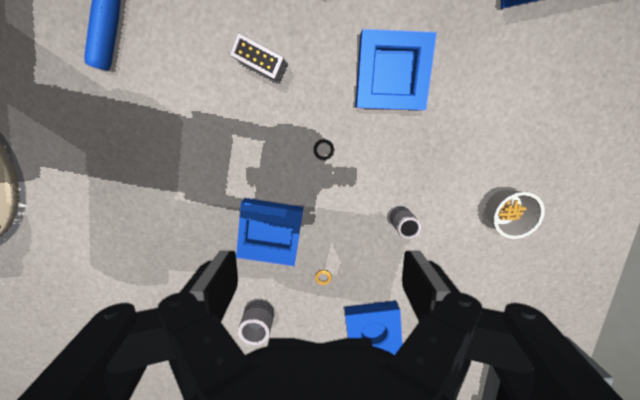

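Scene view: the wanted parts are large_shell (271,142), small_shell (278,222), oblong (388,204), dust cap (227,129) and the steel flange (426,287). The pink copy at (464,300) is a look-alike. The blue nests are small round (222,185), oblong (312,172), square (353,253) and large round (449,233). The turquoise nest at (173,170) is a look-alike. In the wrist view the network's "dust_cap" at (372,325) is really the small nest. I'll fit poses to the silhouettes next.

```bash
cat >> h.py <<'E'
from scipy.optimize import minimize
def cyl(d,z0,z1):
    a=np.linspace(0,2*np.pi,40,endpoint=False);c=np.c_[d/2*np.cos(a),d/2*np.sin(a)]
    return np.r_[np.c_[c,0*a+z0],np.c_[c,0*a+z1]]
def box(x,y,z0,z1): return np.array([[i*x/2,j*y/2,z] for i in(-1,1) for j in(-1,1) for z in(z0,z1)])
M=dict(large_shell=[cyl(46,0,46)],small_shell=[cyl(30,0,46)],flange_receptacle=[box(38,38,0,10),cyl(28,10,46)],oblong_shell=[box(52,24,0,46)],
 dust_cap=[cyl(24,0,12),cyl(44,12,18),cyl(18,18,42)],**{k:[box(82,82,0,22)] for k in("nest_large_round","nest_small_round","nest_square","nest_oblong")})
def render(s,name,p,z=0,u=4):
    im=np.zeros((400*u,640*u),np.uint8);r=R.from_euler('z',p[2],degrees=True).as_matrix()
    for m in M[name]:
        q=np.array([proj(s,r@v+[p[0],p[1],z]) for v in m])
        cv2.fillConvexPoly(im,cv2.convexHull((((q+.5)*u-.5)*16).round().astype(np.int32)),255,shift=4)
    return cv2.resize(im,(640,400),interpolation=cv2.INTER_AREA)/255.
def fit(views,name,xy,z=0,yaws=(0,22,45,67)):
    """views: list of (shot,mask)"""
    f=lambda p:sum(np.abs(render(s,name,p,z)-m).sum()/m.sum() for s,m in views)
    best=None
    for y in yaws:
        r=minimize(f,[*xy,y],method='Nelder-Mead',options=dict(initial_simplex=[[xy[0],xy[1],y],[xy[0]+8,xy[1],y],[xy[0],xy[1]+8,y],[xy[0],xy[1],y+12]],maxfev=90,xatol=.2,fatol=1e-3))
        if best is None or r.fun<best.fun: best=r
    return best.x,best.fun/len(views)
def cen(m): 
    v,u=np.nonzero(m);return u.mean(),v.mean()
E
cat > m1.py <<'E'
from h import *
px=dict(large_shell=(271,142),small_shell=(278,222),flange_receptacle=(425,288),oblong_shell=(388,204),dust_cap=(227,129),nest_large_round=(449,233),nest_small_round=(222,185),nest_square=(354,254),nest_oblong=(312,172))
sh={c:ctrl.snapshot(c) for c in("scene","side","wrist")}
save(sh["side"],"side0")
out={}
for n,uv in px.items():
    z=11 if 'nest' in n else 20
    g=onz(sh["scene"],uv,z)[:2];vs=[]
    yaws=(0,) if n in("large_shell","small_shell","dust_cap") else ((0,45,90,135) if n=="oblong_shell" else (0,30,60))
    for c,s in sh.items():
        e=proj(s,[*g,z])
        for d in ctrl.trace(s,n):
            if np.hypot(*(np.array(cen(d["region"]))-e))<(12 if c=="scene" else 25):
                m=d["region"].astype(float); v=[(s,m)]
                r,f=fit(v,n,g,0,yaws)
                print(n,c,round(d["score"],2),r.round(1),round(f,3)); 
                if f<.35: vs+=v
                break
    if len(vs)>1:
        r,f=fit(vs,n,r[:2],0,yaws);print("  JOINT",r.round(1),round(f,3))
    out[n]=r.round(1).tolist()
json.dump(out,open("est.json","w"))
E
time python3 m1.py
```

```text
large_shell scene 0.84 [ 430.9 -224.4   -2.3] 0.101
large_shell side 0.95 [ 430.8 -222.     1.5] 0.047
  JOINT [ 430.6 -223.2    9.6] 0.081
small_shell scene 0.68 [636.8 -65.4   6.7] 0.138
small_shell side 0.66 [637.3 -61.    3. ] 0.148
small_shell wrist 0.95 [637.1 -62.3  -4. ] 0.049
  JOINT [ 6.374e+02 -6.290e+01 -1.000e-01] 0.144
flange_receptacle scene 0.67 [6.060e+02 2.928e+02 6.000e-01] 0.081
flange_receptacle side 0.56 [605.2 295.6   3.4] 0.103
  JOINT [605.1 293.1  91.5] 0.11
oblong_shell scene 0.67 [457.  131.1 -28.4] 0.08
oblong_shell side 0.88 [458.3 135.4 -17.5] 0.224
oblong_shell wrist 0.83 [457.9 133.4 151.4] 0.045
  JOINT [458.2 132.8 151.3] 0.156
dust_cap scene 0.54 [ 449.  -359.     3.4] 0.125
nest_large_round scene 0.74 [446.3 282.3  -3.8] 0.049
nest_large_round side 0.71 [446.4 284.4  -5.2] 0.054
  JOINT [446.1 283.4  -4.9] 0.056
nest_small_round scene 0.6 [ 608.4 -247.1    7.7] 0.052
nest_small_round side 0.56 [ 609.1 -247.3    7.6] 0.038
nest_small_round wrist 0.8 [ 609.5 -248.4    7.7] 0.335
  JOINT [ 609.2 -247.4   97.6] 0.144
nest_square scene 0.59 [611.9 119.7  -2.2] 0.034
nest_square wrist 0.83 [612.1 122.3  87.8] 0.022
  JOINT [612.  121.2  88.3] 0.046
nest_oblong scene 0.96 [456.1 -84.1  -7.6] 0.057
nest_oblong side 0.75 [455.3 -82.7  -9.3] 0.039
nest_oblong wrist 0.96 [455.6 -82.9  -9. ] 0.019
  JOINT [455.4 -83.1  -8.9] 0.042
real	0m26.689s
user	0m33.404s
sys	0m5.187s
```

Views agree to about 2 mm. Candidates before the first reach: flange, steel at (425,288) versus pink at (464,300); small nest, blue at (222,185) versus turquoise at (173,170). I choose steel and blue. One close crop will confirm it.

```bash
cat > go.py <<'E'
import sys
from h import *
x,y,z,yaw=map(float,sys.argv[1:5])
s=ctrl.get_state();Rm=R.from_euler('xyz',s["eef_rot"],degrees=True)
d=Rm.inv().apply(np.array([x,y,z])-s["ee_pos"]);T=R.from_euler('xyz',[180,0,yaw],degrees=True)
r=(Rm.inv()*T).as_rotvec()
print("t",round(s["t"],2),"at",s["ee_pos"].round(1),s["eef_rot"].round(1),"q",s["joint_positions"].round(0),"w",round(s["width"],2),"F",s["ft_force"].round(1),"grip",round(s["grip_force"],1))
print("row",(d/600).round(4).tolist(),(r/np.pi).round(4).tolist(),"rows>=",round(max(np.linalg.norm(d)/41.7,np.degrees(np.linalg.norm(r))/7.16),1))
E
python3 - <<'E'
from h import *
i=cv2.imread("pics/scene0.png")
a=cv2.resize(i[260:330,390:500],None,fx=5,fy=5,interpolation=cv2.INTER_CUBIC);b=cv2.resize(i[135:205,140:250],None,fx=5,fy=5,interpolation=cv2.INTER_CUBIC)
cv2.imwrite("pics/crop1.png",cv2.resize(np.vstack([a,b]),(471,600)))
s=ctrl.snapshot("scene");print("pink",onz(s,(464,300),20))
E
python3 go.py 637.2 -62.6 120 90
```

```text
pink [593.14281675 371.43150628  20.        ]
t 2.55 at [525.   -0.  231.3] [-180.   -0.   90.] q [-13.  18.  86.   0.  76. -13.] w 1.0 F [ 0.1 -0.4 -1.3] grip 0.0
row [-0.1043, 0.187, 0.1855] [-0.0, -0.0, -0.0] rows>= 4.1
```

View pics/crop1.png

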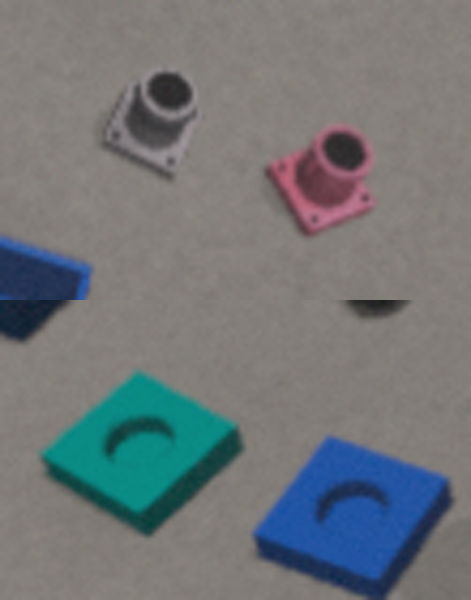

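The crop confirms it: the steel receptacle is at crop (155,120) with pink at (330,180), and the blue nest is at (355,510) with turquoise at (145,450). Now reaching for the small shell.

```bash
python3 -m crank '[[-0.1043,0.187,0.1855,0,0,0],[-0.1043,0.187,0.1855,0,0,0],[-0.1043,0.187,0.1855,0,0,0],[-0.1043,0.187,0.1855,0,0,0],[-0.1043,0.187,0.1855,0,0,0],[-0.1043,0.187,0.24,0,0,0],[-0.1043,0.187,0.29,0,0,0],[-0.1043,0.187,0.33,0,0,0],[-0.1043,0.187,0.3485,0,0,0],[-0.1043,0.187,0.3485,0,0,0]]' 1 40
python3 - <<'E'
from h import *
s=ctrl.snapshot("wrist");save(s,"w1")
E
python3 go.py 637.2 -62.6 22 90
```

```text
t: 3.38
ee_pos: [636.0, -62.2, 20.1]
eef_rot: [-179.8, -0.1, 90.0]
ft_force: [-0.7, 0.8, 0.4]
width: 1.002
grip_force: 0.0
t 3.43 at [637.1 -62.5  22.3] [-180.   -0.   90.] q [-16.  45.  76.   0.  59. -16.] w 1.0 F [ 0.5 -1.   0.9] grip 0.0
row [-0.0002, 0.0002, 0.0004] [-0.0002, -0.0001, 0.0] rows>= 0.0
```

View pics/w1.png

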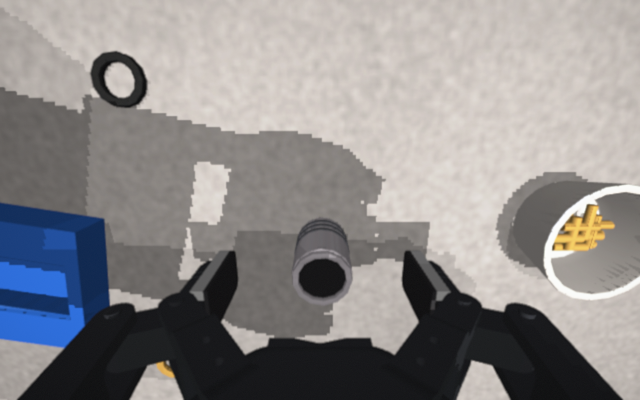

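The shell at (322,278) is centred between the fingers. Close and lift.

```bash
python3 -m crank '[[0,0,0,0,0,0],[0,0,0,0,0,0],[0,0,0,0,0,0],[0,0,0,0,0,0],[0,0,0,0,0,0],[0,0,0,0,0,0],[0,0,0,0,0,0],[0,0,0,0,0,0]]' -1 60;  python3 go.py 637.2 -62.6 100 90
```

```text
t: 4.1
ee_pos: [637.6, -62.7, 23.2]
eef_rot: [179.9, 0.0, 90.0]
ft_force: [-2.2, -0.2, 6.0]
width: 0.324
grip_force: 59.1
t 4.1 at [637.6 -62.7  23.2] [179.9   0.   90. ] q [-16.  44.  76.  -0.  59. -16.] w 0.32 F [-2.2 -0.2  6. ] grip 59.1
row [0.0001, -0.0004, -0.1279] [0.0004, 0.0001, 0.0] rows>= 1.8
```

```bash
python3 -m crank '[[0,0,-0.06,0,0,0],[0,0,-0.12,0,0,0],[-0.06,-0.01,-0.147,0,0,0],[-0.12,-0.02,-0.147,0,0,0],[-0.18,-0.03,-0.147,0,0,0],[-0.24,-0.04,-0.147,0,0,0],[-0.3078,-0.0468,-0.147,0,0,0],[-0.3078,-0.0468,-0.147,0,0,0],[-0.3078,-0.0468,-0.1,0,0,0],[-0.3078,-0.0468,-0.063,0,0,0],[-0.3078,-0.0468,-0.063,0,0,0]]'
python3 - <<'E'
from h import *
s=ctrl.snapshot("wrist");save(s,"w2")
E
python3 go.py 609.1 -247.3 28.5 90
```

```text
t: 5.02
ee_pos: [606.8, -246.2, 55.2]
eef_rot: [-179.6, -0.3, 90.0]
ft_force: [-0.4, 1.1, -2.3]
width: 0.329
grip_force: 59.5
t 5.07 at [ 608.  -246.6   58. ] [-1.798e+02 -1.000e-01  9.000e+01] q [-32.  44.  71.   0.  65. -32.] w 0.33 F [ 0.1 -0.3 -0.2] grip 59.5
row [-0.0012, 0.0021, 0.0491] [-0.0013, -0.0008, -0.0001] rows>= 0.7
```

View pics/w2.png

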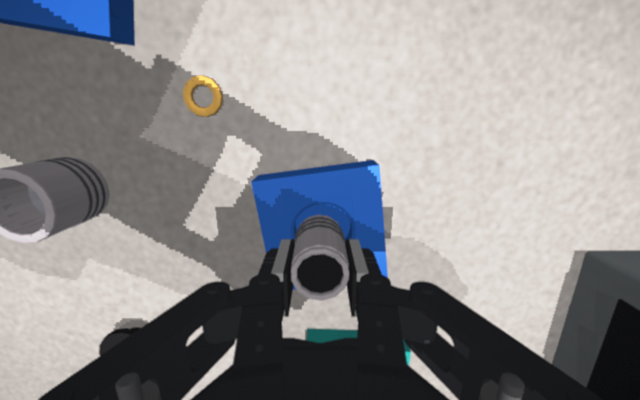

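The pocket rim shows at (320,215), just ahead of and below the part. It's centred, so lower gently.

```bash
python3 -m crank '[[0,0,0.015,0,0,0],[0,0,0.028,0,0,0],[0,0,0.038,0,0,0],[0,0,0.046,0,0,0],[0,0,0.05,0,0,0],[0,0,0.0517,0,0,0],[0,0,0.0527,0,0,0],[0,0,0.0527,0,0,0]]';python3 go.py 609.1 -247.3 28.2 90
```

```text
t: 5.73
ee_pos: [609.1, -247.3, 29.3]
eef_rot: [-180.0, 0.0, 90.0]
ft_force: [-2.9, 1.2, 5.7]
width: 0.33
grip_force: 60.1
t 5.73 at [ 609.1 -247.3   29.3] [-180.    0.   90.] q [-32.  46.  72.  -0.  62. -32.] w 0.33 F [-2.9  1.2  5.7] grip 60.1
row [-0.0001, -0.0, 0.0018] [-0.0, 0.0, 0.0] rows>= 0.0
```

```bash
python3 -m crank '[[0,0,0,0,0,0],[0,0,0,0,0,0],[0,0,0,0,0,0],[0,0,0,0,0,0],[0,0,-0.02,0,0,0],[0,0,-0.08,0,0,0],[0,0,-0.14,0,0,0],[0.01,-0.06,-0.153,0,0,0],[0.02,-0.12,-0.153,0,0,0],[0.03,-0.18,-0.153,0,0,0],[0.04,-0.24,-0.153,0,0,0],[0.041,-0.2975,-0.153,0,0,0]]' 1; python3 -m crank '[[0,0,0.05,0,0,0],[0,0,0.1,0,0,0],[0,0,0.14,0,0,0],[0,0,0.163,0,0,0],[0,0,0.163,0,0,0],[0,0,0.163,0,0,0]]'
python3 - <<'E'
from h import *
w=ctrl.snapshot("wrist");save(w,"w3");s=ctrl.snapshot("scene")
for d in ctrl.trace(s,"small_shell")[:2]:print(d["score"],cen(d["region"]),proj(s,[609.1,-247.3,29]),fit([(s,d["region"].astype(float))],"small_shell",(609,-247),6,(0,)))
E
python3 go.py 430.6 -222.7 22.2 90
```

```text
t: 6.73
ee_pos: [429.0, -221.6, 121.0]
eef_rot: [180.0, 0.0, 90.0]
ft_force: [0.4, -0.3, 0.2]
width: 1.002
grip_force: 0.0
t: 7.23
ee_pos: [430.8, -222.8, 23.0]
eef_rot: [180.0, 0.0, 90.0]
ft_force: [0.1, -0.5, 1.2]
width: 1.001
grip_force: 0.0
0.77 (np.float64(221.4398148148148), np.float64(179.99074074074073)) [221.72612589 180.79004023] (array([ 608.75770121, -248.17436123,   11.39917197]), np.float64(0.18698257080610023))
t 7.38 at [ 431.3 -223.2   23.8] [1.799e+02 1.000e-01 9.000e+01] q [-41.  29. 105.  -0.  46. -41.] w 1.0 F [ 0.8  0.2 -0.3] grip 0.0
row [0.0009, -0.0012, 0.0027] [0.0006, 0.0005, 0.0] rows>= 0.0
```

View pics/w3.png

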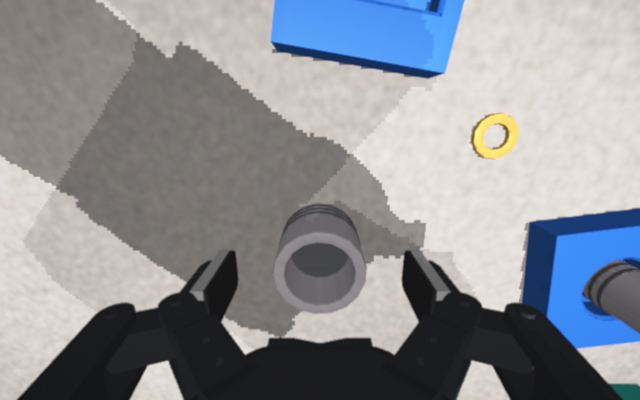

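The small shell is seated in its nest (right, 620,285), and the large shell at (320,270) is centred between the fingers.

```bash
python3 -m crank '[[0,0,0,0,0,0],[0,0,0,0,0,0],[0,0,0,0,0,0],[0,0,0,0,0,0],[0,0,0,0,0,0],[0,0,0,0,0,0],[0,0,0,0,0,0]]' -1 60; python3 go.py 430.6 -222.7 120 90;  python3 -m crank '[[0,0,-0.05,0,0,0],[0,0,-0.1,0,0,0],[0,0,-0.16,0,0,0],[0,0,-0.18,0,0,0]]'; python3 go.py 446.3 283.5 120 90
```

```text
t: 7.97
ee_pos: [430.9, -222.9, 23.1]
eef_rot: [180.0, 0.0, 90.0]
ft_force: [-1.1, 1.2, 6.7]
width: 0.508
grip_force: 62.0
t 7.97 at [ 430.9 -222.9   23.1] [180.   0.  90.] q [-41.  29. 105.   0.  46. -41.] w 0.51 F [-1.1  1.2  6.7] grip 62.0
row [0.0002, -0.0004, -0.1616] [0.0002, 0.0002, 0.0] rows>= 2.3
t: 8.3
ee_pos: [431.8, -223.6, 134.7]
eef_rot: [179.7, 0.2, 90.0]
ft_force: [-0.5, 0.1, -1.0]
width: 0.51
grip_force: 62.3
t 8.3 at [ 431.8 -223.6  134.7] [179.7   0.2  90. ] q [-41.  19. 100.   0.  61. -41.] w 0.51 F [-0.5  0.1 -1. ] grip 62.3
row [0.8452, 0.0242, 0.0212] [0.0015, 0.0013, 0.0] rows>= 12.2
```

```bash
python3 -m crank '[[0.05,0,0,0,0,0],[0.11,0,0,0,0,0],[0.17,0.005,0,0,0,0],[0.23,0.01,0,0,0,0],[0.29,0.01,0,0,0,0],[0.35,0.015,0,0,0,0],[0.41,0.015,0,0,0,0],[0.47,0.02,0,0,0,0],[0.53,0.02,0,0,0,0],[0.59,0.025,0,0,0,0],[0.65,0.026,0,0,0,0],[0.71,0.0262,0,0,0,0]]'; python3 go.py 446.3 283.5 60 90; python3 -m crank '[[0.06,0,0,0,0,0],[0.11,0,0,0,0,0],[0.1337,0,0,0,0,0],[0.1337,0,0.05,0,0,0],[0.1337,0,0.09,0,0,0],[0.1337,0,0.117,0,0,0],[0.1337,0,0.117,0,0,0],[0.1337,0,0.117,0,0,0]]'
python3 - <<'E'
from h import *
s=ctrl.snapshot("wrist");save(s,"w4")
E
python3 go.py 446.3 283.5 28.2 90
```

```text
t: 9.3
ee_pos: [445.9, 205.2, 130.3]
eef_rot: [-180.0, 0.0, 90.0]
ft_force: [0.4, -1.1, -1.9]
width: 0.515
grip_force: 62.3
t 9.3 at [445.9 205.2 130.3] [-180.    0.   90.] q [11. 20. 99. -0. 61. 11.] w 0.51 F [ 0.4 -1.1 -1.9] grip 62.3
row [0.1306, 0.0007, 0.1172] [-0.0001, 0.0, 0.0] rows>= 2.5
t: 9.97
ee_pos: [446.1, 283.4, 60.0]
eef_rot: [-179.9, 0.0, 90.0]
ft_force: [0.1, 0.2, -0.6]
width: 0.514
grip_force: 62.1
t 10.02 at [446.8 283.7  61. ] [180.  -0.  90.] q [20. 30. 96.  0. 54. 20.] w 0.51 F [ 0.  -0.4 -0.8] grip 62.1
row [-0.0003, -0.0008, 0.0547] [0.0003, -0.0001, -0.0] rows>= 0.8
```

View pics/w4.png

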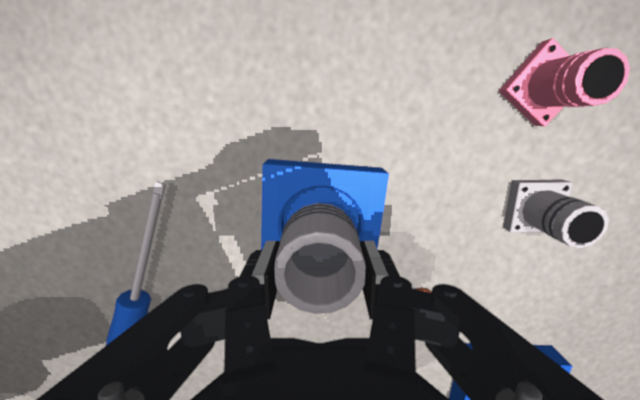

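The shell is over the pocket (rim at 320,200) and centred left to right. Lower.

```bash
python3 -m crank '[[0,0,0.015,0,0,0],[0,0,0.028,0,0,0],[0,0,0.038,0,0,0],[0,0,0.046,0,0,0],[0,0,0.05,0,0,0],[0,0,0.052,0,0,0],[0,0,0.0527,0,0,0],[0,0,0.0527,0,0,0]]';python3 go.py 605.5 293.5 120 90
```

```text
t: 10.68
ee_pos: [446.1, 283.5, 29.1]
eef_rot: [-180.0, 0.0, 90.0]
ft_force: [-4.3, -2.4, 6.2]
width: 0.51
grip_force: 63.0
t 10.68 at [446.1 283.5  29.1] [-180.    0.   90.] q [20. 33. 97. -0. 50. 20.] w 0.51 F [-4.3 -2.4  6.2] grip 63.0
row [0.0166, 0.2656, -0.1517] [-0.0002, 0.0001, 0.0001] rows>= 4.4
```

```bash
python3 -m crank '[[0,0,0,0,0,0],[0,0,0,0,0,0],[0,0,0,0,0,0],[0,0,0,0,0,0],[0,0,-0.02,0,0,0],[0,0,-0.08,0,0,0],[0,0,-0.14,0,0,0],[0.01,0.06,-0.153,0,0,0],[0.0166,0.12,-0.153,0,0,0],[0.0166,0.18,-0.153,0,0,0],[0.0166,0.24,-0.153,0,0,0],[0.0166,0.2655,-0.153,0,0,0]]' 1; python3 -m crank '[[0,0,0,0,0,0],[0,0,0,0,0,0]]'
python3 - <<'E'
from h import *
w=ctrl.snapshot("wrist");save(w,"w5");s=ctrl.snapshot("scene");d=ctrl.snapshot("side")
for c in(s,d):
  for r in ctrl.trace(c,"large_shell")[:1]:print(r["score"],fit([(c,r["region"].astype(float))],"large_shell",(446,283),6,(0,)))
for r in ctrl.trace(w,"flange_receptacle")[:3]:print(r["score"],cen(r["region"]),fit([(w,r["region"].astype(float))],"flange_receptacle",onz(w,cen(r["region"]),25)[:2]))
E
python3 go.py 605.5 293.5 22.4 90
```

```text
t: 11.68
ee_pos: [608.9, 292.7, 119.9]
eef_rot: [179.9, -0.0, 89.9]
ft_force: [0.0, -0.2, -0.0]
width: 1.0
grip_force: 0.0
t: 11.85
ee_pos: [605.7, 293.3, 119.5]
eef_rot: [-179.9, 0.0, 90.0]
ft_force: [0.2, -0.1, 1.0]
width: 0.998
grip_force: 0.0
0.48 (array([-759.33333333, -165.        , 1100.        ]), np.float64(1.0))
0.61 (array([451.23384189, 301.30478779,  69.75377356]), np.float64(0.3238650415121004))
0.9 (np.float64(302.5840707964602), np.float64(101.8737773637634)) (array([591.38128661, 377.24463734, -36.39038955]), np.float64(0.02587650803218353))
0.74 (np.float64(319.2354223433243), np.float64(198.4441416893733)) (array([605.25000749, 293.25803906,  90.47843661]), np.float64(0.04729176684297697))
t 12.15 at [605.1 293.8 120.8] [180.  -0.  90.] q [16. 42. 65.  0. 73. 16.] w 1.0 F [-0.1  0.1 -0.2] grip 0.0
row [-0.0005, 0.0006, 0.164] [0.0001, -0.0, 0.0002] rows>= 2.4
```

View pics/w5.png

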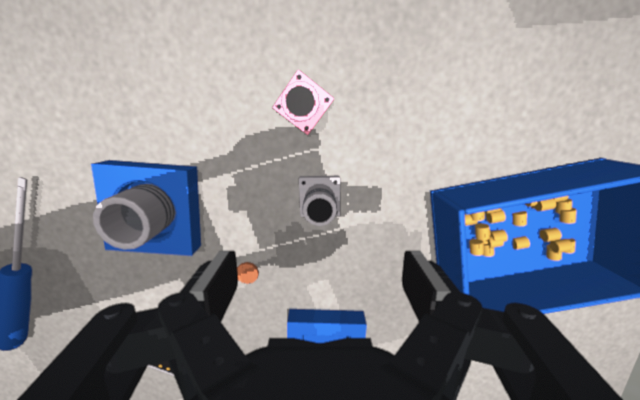

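Picture: the large shell is in its nest (140,215), the steel flange is under the gripper (320,200), and the pink one stays away at (302,100). Descend and grip the barrel.

```bash
python3 -m crank '[[0,0,0.05,0,0,0],[0,0,0.1,0,0,0],[0,0,0.14,0,0,0],[0,0,0.163,0,0,0],[0,0,0.163,0,0,0],[0,0,0.163,0,0,0]]'; python3 -m crank '[[0,0,0,0,0,0],[0,0,0,0,0,0],[0,0,0,0,0,0],[0,0,0,0,0,0],[0,0,0,0,0,0],[0,0,0,0,0,0],[0,0,0,0,0,0],[0,0,0,0,0,0]]' -1 60; python3 go.py 612 121.5 60 87.5
```

```text
t: 12.65
ee_pos: [605.8, 293.7, 23.2]
eef_rot: [180.0, -0.0, 90.0]
ft_force: [0.3, 0.2, 1.3]
width: 0.998
grip_force: 0.0
t: 13.32
ee_pos: [606.0, 293.6, 23.4]
eef_rot: [179.9, -0.0, 90.0]
ft_force: [-1.4, 0.7, 6.8]
width: 0.307
grip_force: 59.2
t 13.32 at [606.  293.6  23.4] [179.9  -0.   90. ] q [16. 48. 69. -0. 63. 16.] w 0.31 F [-1.4  0.7  6.8] grip 59.2
row [-0.2868, 0.01, -0.0611] [0.0004, -0.0001, 0.0139] rows>= 4.2
```

```bash
python3 -m crank '[[0,0,-0.05,0,0,0],[0,0,-0.1,0,0,0],[0,0,-0.14,0,0,0],[-0.06,0.002,-0.14,0,0,0],[-0.12,0.005,-0.14,0,0,0.005],[-0.18,0.008,-0.14,0,0,0.01],[-0.24,0.0107,-0.14,0,0,0.0139],[-0.2862,0.0107,-0.14,0,0,0.0139],[-0.2862,0.0107,-0.1,0,0,0.0139],[-0.2862,0.0107,-0.063,0,0,0.0139],[-0.2862,0.0107,-0.063,0,0,0.0139],[-0.2862,0.0107,-0.063,0,0,0.0139]]'
python3 - <<'E'
from h import *
w=ctrl.snapshot("wrist");save(w,"w6")
E
python3 go.py 612 121.8 28.4 87.5
```

```text
t: 14.32
ee_pos: [611.5, 121.8, 59.7]
eef_rot: [-179.9, 0.0, 87.5]
ft_force: [1.2, 1.2, -0.5]
width: 0.308
grip_force: 59.3
t 14.37 at [612.3 122.   61. ] [180.   -0.   87.5] q [ 1. 40. 78.  0. 62.  3.] w 0.31 F [0.5 0.5 0.5] grip 59.3
row [-0.0004, -0.0005, 0.0544] [0.0001, -0.0, 0.0001] rows>= 0.8
```

View pics/w6.png

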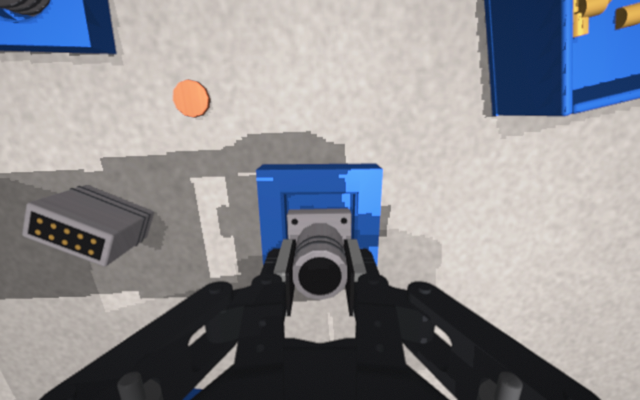

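The flange (288–352, row 210) lies parallel to the pocket (283–355, row 193) and centred on it. Lower, release, and go on to the oblong shell.

```bash
python3 -m crank '[[0,0,0.015,0,0,0],[0,0,0.028,0,0,0],[0,0,0.038,0,0,0],[0,0,0.046,0,0,0],[0,0,0.05,0,0,0],[0,0,0.052,0,0,0],[0,0,0.053,0,0,0],[0,0,0.053,0,0,0]]';python3 go.py 612 121.8 28.6 87.5
```

```text
t: 15.03
ee_pos: [611.8, 121.9, 29.4]
eef_rot: [-180.0, 0.0, 87.5]
ft_force: [-4.6, 0.3, 5.8]
width: 0.305
grip_force: 60.0
t 15.03 at [611.8 121.9  29.4] [-180.     0.    87.5] q [ 1. 42. 79. -0. 58.  3.] w 0.31 F [-4.6  0.3  5.8] grip 60.0
row [-0.0001, 0.0004, 0.0014] [-0.0003, 0.0, 0.0001] rows>= 0.0
```

```bash
python3 -m crank '[[0,0,0,0,0,0],[0,0,0,0,0,0],[0,0,0,0,0,0],[0,0,0,0,0,0],[0,0,-0.02,0,0,0],[0,0,-0.08,0,0,0],[0,0,-0.14,0,0,0],[0,0,-0.153,0,0,0],[0,0,-0.153,0,0,0]]' 1; python3 go.py 458 133.2 120.4 151.4
```

```text
t: 15.78
ee_pos: [613.6, 121.8, 124.3]
eef_rot: [179.6, -0.0, 87.5]
ft_force: [-0.5, 0.8, -0.8]
width: 0.999
grip_force: 0.0
t 15.78 at [613.6 121.8 124.3] [179.6  -0.   87.5] q [ 1. 36. 75. -0. 69.  3.] w 1.0 F [-0.5  0.8 -0.8] grip 0.0
row [0.0076, -0.2599, 0.0047] [0.002, 0.0011, -0.355] rows>= 8.9
```

```bash
python3 -m crank '[[0,-0.04,0,0,0,-0.04],[0.002,-0.08,0,0,0,-0.08],[0.004,-0.12,0,0,0,-0.12],[0.006,-0.16,0,0,0,-0.16],[0.0078,-0.2,0,0,0,-0.2],[0.0078,-0.24,0,0,0,-0.24],[0.0078,-0.2572,0,0,0,-0.28],[0.0078,-0.2572,0,0,0,-0.32],[0.0078,-0.2572,0,0,0,-0.355],[0.0078,-0.2572,0,0,0,-0.355],[0.0078,-0.2572,0,0,0,-0.355]]'
python3 - <<'E'
from h import *
w=ctrl.snapshot("wrist");save(w,"w7");s=ctrl.snapshot("scene");d=ctrl.snapshot("side")
for c in(s,d):
  for n,xy in(("flange_receptacle",(612,122)),("large_shell",(446,283))):
    for r in ctrl.trace(c,n)[:2]:print(n,r["score"],cen(r["region"]),proj(c,[*xy,29]))
for r in ctrl.trace(w,"oblong_shell")[:1]:print(r["score"],cen(r["region"]),fit([(w,r["region"].astype(float))],"oblong_shell",(458,133),0,(140,150,160)))
for r in ctrl.trace(w,"nest_oblong")[:1]:print(r["score"],cen(r["region"]),fit([(w,r["region"].astype(float))],"nest_oblong",(455.5,-83),0,(-9,)))
E
python3 go.py 458 133.2 120.4 151.4
```

```text
t: 16.7
ee_pos: [457.7, 133.2, 119.7]
eef_rot: [-180.0, -0.1, 151.2]
ft_force: [-0.1, 0.2, 0.5]
width: 0.999
grip_force: 0.0
flange_receptacle 0.85 (np.float64(465.26894865525674), np.float64(302.09290953545235)) [353.92671439 250.04293241]
flange_receptacle 0.53 (np.float64(353.02061855670104), np.float64(251.27835051546393)) [353.92671439 250.04293241]
large_shell 0.77 (np.float64(451.0127931769723), np.float64(227.96588486140726)) [450.37330084 228.31030447]
large_shell 0.52 (np.float64(310.33399800598204), np.float64(171.88334995014955)) [450.37330084 228.31030447]
flange_receptacle 0.64 (np.float64(291.2319587628866), np.float64(141.56185567010309)) [327.71464331 177.05620212]
flange_receptacle 0.55 (np.float64(327.43195266272187), np.float64(177.3550295857988)) [327.71464331 177.05620212]
large_shell 0.66 (np.float64(256.6184738955823), np.float64(159.63052208835342)) [256.74711759 161.568404  ]
0.9 (np.float64(319.31299212598424), np.float64(204.8021653543307)) (array([458.6616272 , 132.97438518, 152.38207199]), np.float64(0.05258800370541917))
0.95 (np.float64(129.3687322093278), np.float64(279.64944164659516)) (array([448.82537694, -80.23923326,   3.01515539]), np.float64(0.5776735918803695))
t 17.15 at [458.1 133.2 120.3] [-180.    -0.   151.4] q [  2.  19. 102.   0.  59. -59.] w 1.0 F [-0.  -1.1 -0.2] grip 0.0
row [0.0002, -0.0001, -0.0001] [-0.0, -0.0, -0.0002] rows>= 0.0
```

View pics/w7.png

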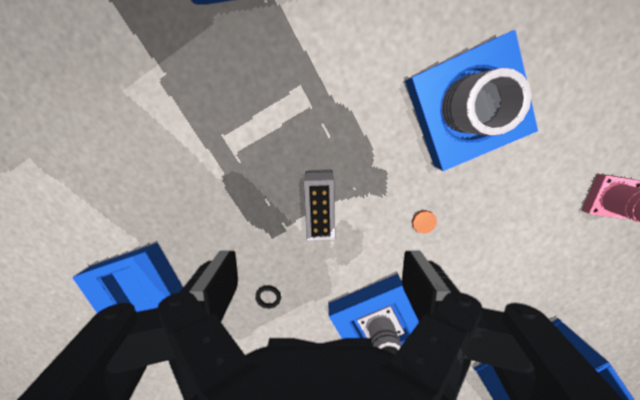

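The oblong shell at (319,205) is upright and aligned with the pads; both earlier parts sit in their nests. Descend, grip, lift.

```bash
python3 -m crank '[[0,0,0.05,0,0,0],[0,0,0.1,0,0,0],[0,0,0.14,0,0,0],[0,0,0.163,0,0,0],[0,0,0.163,0,0,0],[0,0,0.163,0,0,0]]'; python3 -m crank '[[0,0,0,0,0,0],[0,0,0,0,0,0],[0,0,0,0,0,0],[0,0,0,0,0,0],[0,0,0,0,0,0],[0,0,0,0,0,0],[0,0,0,0,0,0],[0,0,0,0,0,0]]' -1 60; python3 -m crank '[[0,0,-0.05,0,0,0],[0,0,-0.1,0,0,0],[0,0,-0.14,0,0,0],[0,0,-0.14,0,0,0]]'; python3 go.py 455.5 -83 106 171
```

```text
t: 17.65
ee_pos: [458.0, 133.2, 22.6]
eef_rot: [-180.0, -0.0, 151.4]
ft_force: [0.8, 0.2, -0.1]
width: 1.0
grip_force: 0.0
t: 18.32
ee_pos: [458.3, 133.3, 23.1]
eef_rot: [180.0, 0.0, 151.4]
ft_force: [-2.0, 1.0, 5.2]
width: 0.266
grip_force: 58.8
t: 18.65
ee_pos: [460.2, 133.4, 110.8]
eef_rot: [179.8, 0.4, 151.4]
ft_force: [1.3, 0.3, -1.2]
width: 0.269
grip_force: 59.0
t 18.65 at [460.2 133.4 110.8] [179.8   0.4 151.4] q [  2.  20. 103.   0.  57. -59.] w 0.27 F [ 1.3  0.3 -1.2] grip 59.0
row [-0.1656, -0.3205, 0.0078] [0.0009, 0.0023, -0.1089] rows>= 5.2
```

```bash
python3 -m crank '[[-0.03,-0.05,0,0,0,-0.02],[-0.06,-0.1,0,0,0,-0.04],[-0.09,-0.15,0,0,0,-0.06],[-0.12,-0.2,0,0,0,-0.08],[-0.14,-0.26,0,0,0,-0.1],[-0.16,-0.3,0,0,0,-0.109],[-0.1688,-0.3184,0,0,0,-0.109],[-0.1688,-0.3184,0.04,0,0,-0.109],[-0.1688,-0.3184,0.077,0,0,-0.109],[-0.1688,-0.3184,0.077,0,0,-0.109],[-0.1688,-0.3184,0.077,0,0,-0.109]]';  python3 - <<'E'
from h import *
w=ctrl.snapshot("wrist");save(w,"w8")
E
python3 go.py 455.5 -83 28.4 171
```

```text
t: 19.57
ee_pos: [454.9, -82.7, 59.7]
eef_rot: [180.0, -0.2, 171.0]
ft_force: [-0.0, 0.3, -0.3]
width: 0.269
grip_force: 59.0
t 19.62 at [455.7 -82.9  60.7] [180.  -0. 171.] q [ -25.   23.  108.    0.   49. -106.] w 0.27 F [-0.1  1.2 -0.7] grip 59.0
row [0.0003, -0.0002, 0.0539] [0.0, -0.0001, 0.0002] rows>= 0.8
```

View pics/w8.png

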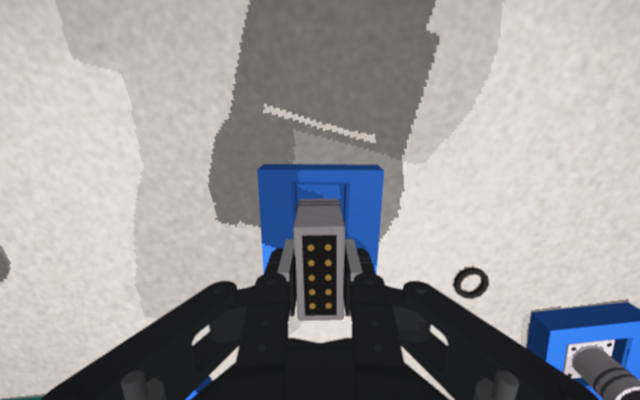

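The oblong shell lies along the pocket's long side (far end at 320,185) and is centred. Lower.

```bash
python3 -m crank '[[0,0,0.015,0,0,0],[0,0,0.028,0,0,0],[0,0,0.038,0,0,0],[0,0,0.046,0,0,0],[0,0,0.05,0,0,0],[0,0,0.052,0,0,0],[0,0,0.053,0,0,0],[0,0,0.053,0,0,0]]';python3 go.py 455.5 -83 120 171
```

```text
t: 20.28
ee_pos: [455.4, -82.9, 29.2]
eef_rot: [180.0, -0.0, 171.0]
ft_force: [-4.8, 0.8, 7.8]
width: 0.27
grip_force: 60.3
t 20.28 at [455.4 -82.9  29.2] [180.  -0. 171.] q [ -25.   27.  109.   -0.   45. -106.] w 0.27 F [-4.8  0.8  7.8] grip 60.3
row [-0.0001, -0.0001, -0.1514] [0.0, -0.0002, 0.0002] rows>= 2.2
```

```bash
python3 -m crank '[[0,0,0,0,0,0],[0,0,0,0,0,0],[0,0,0,0,0,0],[0,0,0,0,0,0],[0,0,-0.02,0,0,0],[0,0,-0.08,0,0,0],[0,0,-0.14,0,0,0],[0,-0.05,-0.153,0,0,0],[0,-0.11,-0.153,0,0,0],[0,-0.17,-0.153,0,0,0],[-0.02,-0.23,-0.153,0,0,0],[-0.03,-0.29,-0.153,0,0,0]]' 1; python3 -m crank '[[-0.01,-0.06,0,0,0,0],[-0.02,-0.12,0,0,0,0],[-0.0312,-0.166,0,0,0,0],[-0.0312,-0.166,0,0,0,0],[-0.0312,-0.166,0,0,0,0]]'
python3 - <<'E'
from h import *
w=ctrl.snapshot("wrist");save(w,"w9");s=ctrl.snapshot("scene");d=ctrl.snapshot("side")
for c in(s,d):
    for r in ctrl.trace(c,"oblong_shell")[:1]:print(r["score"],cen(r["region"]),proj(c,[455.5,-83,29]))
for c in(w,d):
  for r in ctrl.trace(c,"dust_cap")[:2]:print(r["score"],cen(r["region"]),fit([(c,r["region"].astype(float))],"dust_cap",(449,-359),0,(0,)))
E
python3 go.py 449 -359 120 171
```

```text
t: 21.28
ee_pos: [446.2, -259.6, 120.6]
eef_rot: [-180.0, 0.0, 171.0]
ft_force: [0.6, 0.7, 0.6]
width: 0.998
grip_force: 0.0
t: 21.7
ee_pos: [448.7, -359.9, 119.8]
eef_rot: [180.0, -0.0, 170.9]
ft_force: [0.5, 0.7, -0.4]
width: 0.998
grip_force: 0.0
0.67 (np.float64(310.7226890756302), np.float64(166.4453781512605)) [311.65551199 167.33640736]
0.94 (np.float64(301.73972602739724), np.float64(229.75616438356164)) [302.76495635 231.1298793 ]
0.85 (np.float64(322.59022988505745), np.float64(199.27471264367816)) (array([ 449.67981321, -356.82906318,    3.67196192]), np.float64(0.061775974757719176))
0.74 (np.float64(598.4105242412298), np.float64(159.1192353173039)) (array([ 728.11111111, -505.66666667,   18.66666667]), np.float64(1.0))
0.86 (np.float64(346.9), np.float64(312.59354838709675)) (array([ 449.31873298, -358.72347124,    2.75725739]), np.float64(0.07970904490828588))
t 22.05 at [ 449.3 -358.3  120.6] [-180.     0.   171.1] q [ -50.   30.   85.   -0.   65. -131.] w 1.0 F [ 0.  -0.8  0.3] grip 0.0
row [0.0004, -0.0012, 0.001] [-0.0, 0.0, 0.0004] rows>= 0.0
```

View pics/w9.png

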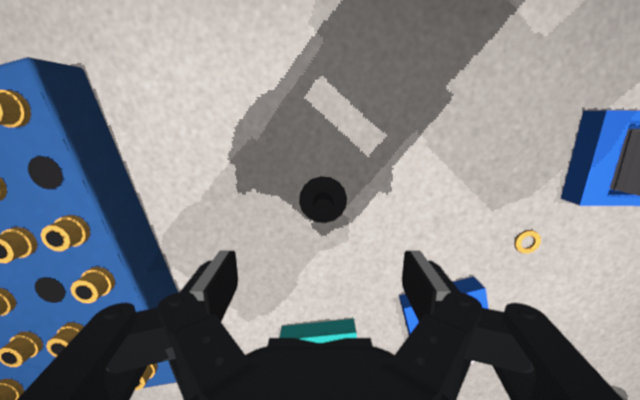

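The black cap with its knob is at (323,200) beneath the gripper, and the oblong shell sits in its nest (right edge). Correct by 1.5 mm, descend and grip the knob.

```bash
python3 -m crank '[[-0.0006,0.0026,0.05,0,0,0],[-0.0006,0.0026,0.1,0,0,0],[-0.0006,0.0026,0.14,0,0,0],[-0.0006,0.0026,0.16,0,0,0],[-0.0006,0.0026,0.1655,0,0,0],[-0.0006,0.0026,0.1655,0,0,0],[-0.0006,0.0026,0.1655,0,0,0]]'; python3 -m crank '[[0,0,0,0,0,0],[0,0,0,0,0,0],[0,0,0,0,0,0],[0,0,0,0,0,0],[0,0,0,0,0,0],[0,0,0,0,0,0],[0,0,0,0,0,0],[0,0,0,0,0,0]]' -1 40; python3 go.py 449 -359 140 171; python3 -m crank '[[0,0,-0.05,0,0,0],[0,0,-0.1,0,0,0],[0,0,-0.16,0,0,0],[0,0,-0.2,0,0,0],[0,0,-0.2,0,0,0]]'
python3 - <<'E'
from h import *
w=ctrl.snapshot("wrist");save(w,"w10");s=ctrl.snapshot("scene");d=ctrl.snapshot("side")
for c in(s,d):
    for r in ctrl.trace(c,"large_shell")[:2]:print(r["score"],cen(r["region"]),proj(c,[446.3,283.5,29]),fit([(c,r["region"].astype(float))],"large_shell",(446,283),6,(0,)))
E
python3 go.py 446.3 283.5 141 171
```

```text
t: 22.63
ee_pos: [450.3, -358.0, 22.4]
eef_rot: [-179.9, 0.1, 171.0]
ft_force: [0.3, 1.0, 0.1]
width: 0.998
grip_force: 0.0
t: 23.3
ee_pos: [449.8, -357.6, 21.3]
eef_rot: [-180.0, 0.0, 171.0]
ft_force: [-0.2, 0.5, 3.5]
width: 0.19
grip_force: 39.1
t 23.3 at [ 449.8 -357.6   21.3] [-180.    0.  171.] q [ -50.   38.   89.    0.   53. -131.] w 0.19 F [-0.2  0.5  3.5] grip 39.1
row [0.0009, -0.0026, -0.1978] [-0.0001, 0.0001, 0.0001] rows>= 2.8
t: 23.72
ee_pos: [451.2, -359.1, 146.3]
eef_rot: [-179.7, 0.4, 171.0]
ft_force: [1.7, -0.2, -0.4]
width: 0.193
grip_force: 39.2
0.82 (np.float64(256.6183745583039), np.float64(160.20848056537102)) [256.79421363 161.46988529] (array([448.27863512, 291.3808299 ,   2.26260288]), np.float64(0.18834615118132056))
0.72 (np.float64(345.6577181208054), np.float64(273.7718120805369)) [256.79421363 161.46988529] (array([ 1380.22222222,  2315.88888889, -3290.66666667]), np.float64(1.0))
t 23.97 at [ 449.2 -357.   139.5] [ 1.799e+02 -1.000e-01  1.710e+02] q [ -50.   29.   84.    0.   67. -131.] w 0.19 F [-0.1  0.3  0.1] grip 39.2
row [0.1716, 1.0536, -0.0002] [0.0006, -0.0007, 0.0001] rows>= 15.4
```

View pics/w10.png

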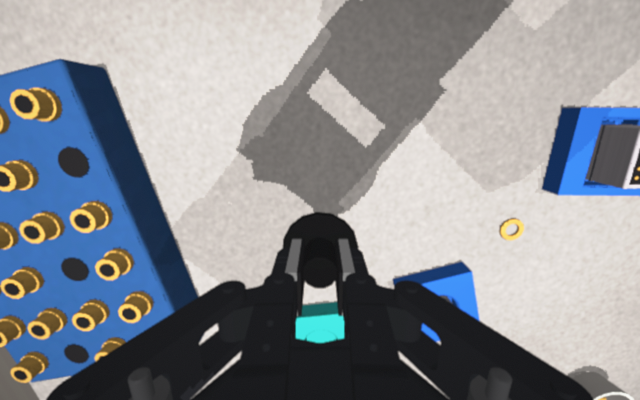

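The cap is held level (320,245). Carry it over, stopping short to measure the shell's place first.

```bash
python3 -m crank '[[0.008,0.05,0,0,0,0],[0.018,0.11,0,0,0,0],[0.028,0.17,0,0,0,0],[0.038,0.23,0,0,0,0],[0.048,0.29,0,0,0,0],[0.057,0.35,0,0,0,0],[0.067,0.41,0,0,0,0],[0.077,0.47,0,0,0,0],[0.087,0.53,0,0,0,0],[0.097,0.59,0,0,0,0],[0.107,0.65,0,0,0,0],[0.116,0.71,0,0,0,0]]'; python3 -m crank '[[0.01,0.06,0,0,0,0],[0.02,0.12,0,0,0,0],[0.0273,0.165,0,0,0,0],[0.0273,0.165,0,0,0,0],[0.0273,0.165,0,0,0,0],[0.0273,0.165,0,0,0,0]]'
python3 - <<'E'
from h import *
w=ctrl.snapshot("wrist");save(w,"w11")
for r in ctrl.trace(w,"large_shell")[:2]:print(r["score"],r["bbox"],cen(r["region"]),proj(w,[446.3,283.5,29]),fit([(w,r["region"].astype(float))],"large_shell",(446,283),6,(0,)))
for r in ctrl.trace(w,"nest_large_round")[:1]:print(r["score"],r["bbox"],fit([(w,r["region"].astype(float))],"nest_large_round",(446,283),0,(-4,)))
E
python3 go.py 446.2 283.5 85 171
```

```text
t: 24.97
ee_pos: [446.6, 75.9, 140.2]
eef_rot: [-180.0, -0.1, 171.0]
ft_force: [0.4, -0.7, 0.0]
width: 0.192
grip_force: 39.2
t: 25.47
ee_pos: [446.4, 174.1, 140.3]
eef_rot: [-180.0, -0.1, 171.0]
ft_force: [0.2, -0.1, 0.5]
width: 0.192
grip_force: 39.3
0.6 [386.7, 129.3, 97.3, 95.9] (array([447.41496346, 284.80199908,  -4.35862019]), np.float64(0.6241593732928856))
t 25.62 at [446.8 173.5 140.8] [-180.    -0.   170.9] q [  7.  18. 101.  -0.  62. -74.] w 0.19 F [1.1 0.2 0. ] grip 39.3
row [0.0299, 0.1808, 0.093] [-0.0001, -0.0002, -0.0004] rows>= 3.0
```

View pics/w11.png

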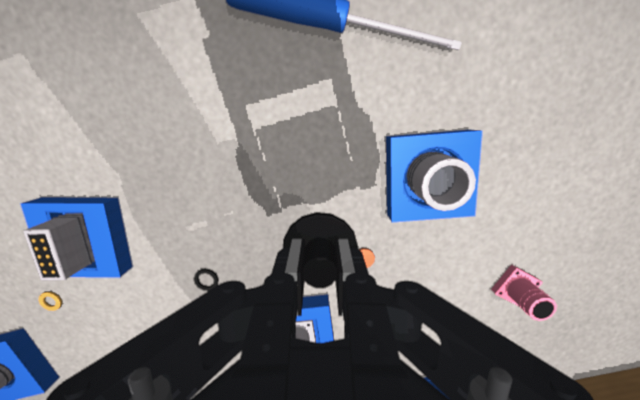

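The shell stands in its nest with its white rim centred at about (446,181). Measure that at rim height 52.

```bash
python3 - <<'E'
from h import *
w=ctrl.snapshot("wrist");c=w["color"].astype(int)
m=((c.min(2)>190)).astype(np.uint8);m[:140]=0;m[225:]=0;m[:,:405]=0;m[:,485:]=0
n,l,st,_=cv2.connectedComponentsWithStats(m);k=1+st[1:,4].argmax();print(st[k])
cn=max(cv2.findContours((l==k).astype(np.uint8),0,1)[0],key=cv2.contourArea);e=cv2.minEnclosingCircle(cn);el=cv2.fitEllipse(cv2.convexHull(cn));print(e,el)
for q in(e[0],el[0]):print(onz(w,q,52))
print(np.linalg.norm(onz(w,(e[0][0]+e[1],e[0][1]),52)-onz(w,(e[0][0]-e[1],e[0][1]),52)))
E
python3 go.py 446.2 283.5 85 171
```

```text
[406 140  79  85 950]
((445.0, 182.0), 57.31501770019531) ((471.8509216308594, 188.34393310546875), (72.40864562988281, 155.70526123046875), 53.02104568481445)
[444.09353566 281.60804987  52.        ]
[453.27833839 304.08479516  52.        ]
97.10715495994535
t 25.67 at [446.9 173.6 140.9] [-180.    -0.   170.9] q [  7.  18. 101.  -0.  62. -74.] w 0.19 F [-0.6 -0.5 -0.1] grip 39.3
row [0.0299, 0.1807, 0.0932] [-0.0001, -0.0001, -0.0004] rows>= 3.0
```

Run:
```python
from h import *
w=ctrl.snapshot("wrist");c=w["color"].astype(int);print(proj(w,[446.2,283.5,52]))
m=(c.min(2)>185).astype(np.uint8);yy,xx=np.mgrid[:400,:640];m[np.hypot(xx-446,yy-181)>37]=0
cn=max(cv2.findContours(m,0,1)[0],key=cv2.contourArea);el=cv2.fitEllipse(cv2.convexHull(cn));print(el,onz(w,el[0],52))
a=el[1][1]/2;print(np.linalg.norm(onz(w,(el[0][0]+a,el[0][1]),52)-onz(w,(el[0][0]-a,el[0][1]),52)))
```

```text
[447.16857784 183.96344948]
((448.42498779296875, 183.21156311035156), (48.75967788696289, 55.273948669433594), 53.01962661743164) [445.70801319 284.56997968  52.        ]
46.91056441348873
```

The shell is measured at (445.7,284.6), which agrees with the placing to 1 mm. Insert the cap.

```bash
python3 -m crank '[[0.01,0.06,0,0,0,0],[0.02,0.12,0,0,0,0],[0.0296,0.1796,0,0,0,0],[0.0296,0.1796,0,0,0,0],[0.0296,0.1796,0.05,0,0,0],[0.0296,0.1796,0.09,0,0,0],[0.0296,0.1796,0.105,0,0,0],[0.0296,0.1796,0.105,0,0,0],[0.0296,0.1796,0.105,0,0,0]]'; python3 go.py 446.1 283.8 61.3 171;  python3 -m crank '[[0,0,0.008,0,0,0],[0,0,0.015,0,0,0],[0,0,0.021,0,0,0],[0,0,0.025,0,0,0],[0,0,0.027,0,0,0],[0,0,0.0283,0,0,0],[0,0,0.0283,0,0,0],[0,0,0.0283,0,0,0]]';  python3 go.py 446.1 283.8 61.3 171
```

```text
t: 26.47
ee_pos: [446.5, 283.4, 78.7]
eef_rot: [180.0, 0.0, 171.0]
ft_force: [0.1, 0.2, 0.9]
width: 0.193
grip_force: 39.4
t 26.47 at [446.5 283.4  78.7] [180.   0. 171.] q [ 20.  28.  96.   0.  56. -61.] w 0.19 F [0.1 0.2 0.9] grip 39.4
row [0.0008, 0.0005, 0.029] [0.0001, 0.0001, -0.0001] rows>= 0.4
t: 27.13
ee_pos: [446.1, 283.7, 61.4]
eef_rot: [180.0, 0.0, 171.0]
ft_force: [-1.0, 0.1, 3.2]
width: 0.188
grip_force: 39.6
t 27.13 at [446.1 283.7  61.4] [180.   0. 171.] q [ 20.  30.  96.  -0.  54. -61.] w 0.19 F [-1.   0.1  3.2] grip 39.6
row [0.0, 0.0001, 0.0001] [0.0, 0.0001, 0.0001] rows>= 0.0
```

```bash
python3 -m crank '[[0,0,0,0,0,0],[0,0,0,0,0,0],[0,0,0,0,0,0],[0,0,0,0,0,0],[0,0,0,0,0,0],[0,0,-0.03,0,0,0],[0,0,-0.09,0,0,0],[0,0,-0.15,0,0,0],[0.06,0,-0.2,0,0,0],[0.1,0,-0.2,0,0,0],[0.1,0,-0.2,0,0,0]]' 1
python3 - <<'E'
from h import *
w,s,d=[ctrl.snapshot(c) for c in("wrist","scene","side")]
save(w,"w12")
for k,c in(("w",w),("s",s),("d",d)):
  for n,p in dict(dust_cap=(446.1,283.7,40),small_shell=(609.1,-247.3,6),flange_receptacle=(612,121.8,6),oblong_shell=(455.5,-83,6),large_shell=(446.1,283.7,6)).items():
    e=proj(c,[p[0],p[1],p[2]+23])
    for r in ctrl.trace(c,n):
      g=cen(r["region"])
      if np.hypot(*(np.array(g)-e))<25:
        f=fit([(c,r["region"].astype(float))],n,p[:2],p[2],(-9,) if n!="flange_receptacle" else (-2,))
        print(k,n,round(r["score"],2),np.round(g,0),e.round(0),f[0].round(1),round(f[1],2));break
a=[]
for c,P in((s,(446,284,50)),(d,(446,284,50)),(d,(609,-247,30)),(d,(612,122,30)),(d,(455,-83,30)),(w,(446,284,50))):
  u,v=proj(c,P).astype(int);u=min(max(u,40),600);v=min(max(v,40),360)
  a.append(cv2.resize(c["color"][v-40:v+40,u-40:u+40],(260,260),interpolation=cv2.INTER_CUBIC))
cv2.imwrite("pics/final.png",cv2.cvtColor(np.vstack([np.hstack(a[:3]),np.hstack(a[3:])]),cv2.COLOR_RGB2BGR))
E
```

```text
t: 28.05
ee_pos: [383.9, 293.9, 183.0]
eef_rot: [179.9, 0.1, 171.1]
ft_force: [-0.5, -1.0, 0.2]
width: 0.994
grip_force: 0.0
w dust_cap 0.65 [319. 249.] [318. 253.] [446.9 284.1  -4.2] 0.09
w oblong_shell 0.83 [ 22. 290.] [ 24. 288.] [459.4 -94.6  -6.8] 0.08
w large_shell 0.91 [319. 225.] [318. 239.] [441.  285.3  -2.8] 2.35
s dust_cap 0.84 [453. 221.] [455. 220.] [445.2 282.5   4.1] 0.08
s small_shell 0.48 [222. 180.] [222. 181.] [ 608.2 -247.2  -14.2] 0.23
s flange_receptacle 0.63 [353. 252.] [354. 250.] [6.114e+02 1.204e+02 4.000e-01] 0.1
s oblong_shell 0.54 [311. 167.] [312. 167.] [454.5 -85.7  -7.3] 0.11
s large_shell 0.57 [448. 233.] [451. 228.] [446.3 282.5   1.7] 1.16
d small_shell 0.68 [389. 254.] [388. 256.] [ 616.  -237.1  -67.9] 0.37
d flange_receptacle 0.47 [327. 177.] [328. 177.] [614.1 130.2 -13.1] 0.23
d oblong_shell 0.72 [302. 229.] [303. 231.] [457.3 -75.9 -11.4] 0.16
d large_shell 0.42 [257. 163.] [257. 161.] [450.3 299.9  20.2] 0.98
```

```bash
ls pics | wc -l
```

```text
17
```

All parts fit their seated poses: the cap is centred at origin height 40 mm, and the contact heights match the pocket floors. The gripper is clear, so I'm handing in.

```bash
python3 -c "
from workcell import ctrl
print(ctrl.hand_in())"
```

```text
the job is handed in; nothing more can be done
None
```

I stood all four steel parts in their matching blue nests, put the dust cap on the large shell, and handed the job in at about 29 s of the 115 s; `hand_in()` returned no verdict, and my last check was numeric because the 14 pictures were used up.

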